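# Free the eccentric lock and run the clip slide home

### The job

On the trimming jig, first push the cam lever round with the fingertips until it meets its stop, so that the cam shows its low point to the slide; only then push the slide by its upright lug, forward towards the cam, until it is fully home. Nothing is to be picked up: leave the bung, the pin vise and the scraper lying where they are.

Things in the scene. Friction and masses are not known exactly. Their poses are not given: they have to be found in the camera images.
- jig: trimming jig fixed to the bench: aluminium base plate 225 x 135 x 12 mm (x -110 to +115, y -62 to +73 mm in its frame). Origin on the bench surface; +x is the slide's forward direction, z up. The slide runs along y = 0 between two steel rails (y 22 to 32 mm either side, x -72 to -2 mm, top 26 mm above the bench)
- cam_axis (a point): top of the cam's pivot hub, 52 mm above the bench, at x +45, y 0 mm in the jig's frame. The cam is a steel disc of radius 34 mm, 14 to 32 mm above the bench, centred 17 mm off this axis on the lever's side. It blocks the slide until its low point faces the slide
- cam (a joint): the cam's turn, rad: the angle, counter-clockwise from above, from the jig's +x axis to the lever. 0 = on its stop (by the thin pin at x 105, y -11 mm, seen only), lever pointing straight away from the slide, low point to the slide. Starts at 1.3 to 2.1; turn it clockwise to 0. Stiff (0.3 N m), stays where left
- lever_mid (a point): point inside the dark steel lever bar, 72 mm from the cam axis, 41 mm above the bench. The bar is 14 mm wide, 34 to 48 mm above the bench, from the axis out to 98 mm; beyond the disc's reach of 51 mm it is free beneath down to the base plate (12 mm). A black knob 20 mm across stands on it 92 mm from the axis, top at 76 mm
- follower (a joint): the slide's travel, m: starts at 0 to 0.003; 0.033 = fully home on its internal stop, its rear face then level with the rear ends of the rails (at the start it sticks out some 33 mm behind them). Friction about 2.5 N, stays where left. An amber moulded clip is fixed in its nest; its nose faces the cam
- lug (a point): centre of the rear face (the one away from the cam) of the slide's upright aluminium push lug, 58 mm above the bench; at jig x -81 mm, y 0 when the travel is 0. The lug is 12 mm thick, 40 mm wide, 34 to 74 mm above the bench; behind it lies the slide's flat top, 34 mm above the bench, 24 mm long
- blade (a point): foot of the jig's fixed steel blade over the slide, 52 mm above the bench; its dark holder is a 16 mm square post at jig x -4, y -48 mm with an arm 16 mm wide over to the slide's middle line, top at 74 mm. Stay clear of it
- bung: bystander: white plastic drum bung, 66 mm across, 32 mm high, origin at the centre of its underside; lies beside the jig on the lever's side
- pin_vise: bystander: nickel-plated pin vise, 108 mm long, 13 mm thick, lying on the bench beside the jig; origin under its middle
- scraper: bystander: hook scraper with a cork handle, 175 mm long, 22 mm thick, lying on the bench beyond the cam end of the jig; origin under its middle
- parts_box: bystander: closed grey steel parts box with a toggle catch, 176 x 126 x 75 mm, fixed to the bench; origin at the centre of its underside

How it is judged (in metres and radians):
On the way, in this order (a step that is already met when the one before it is completed fails the run):
1. the cam is turned to its low point (lever within 0.15 rad of its stop) while the slide is still back (under 12 mm of travel) (value of joint cam below 0.15 rad and value of joint follower below 0.012 m), for 0.2 s.
2. the slide is pushed home (over 30 of 33 mm) with the cam at its low point (value of joint follower above 0.03 m and value of joint cam below 0.15 rad), for 0.2 s.
At the end, for the whole second after the job is handed in: the cam lever is within 0.15 rad of its stop, the slide has travelled over 30 of its 33 mm, and bung, pin vise and scraper lie within 20 mm of where they started (all of step 2 and distance of each of bung, pin_vise, scraper from where it was at the start of the episode below 0.02 m); the robot touches nothing.
It fails at once if the slide is pushed forward (over 12 mm) while the cam is not at its low point (over 0.2 rad) (value of joint follower above 0.012 m and value of joint cam above 0.2 rad).
It fails at once if the slide is forced against the cam (over 15 N) (contact force between follower and cam above 15 N).
It fails at once if the bung, the pin vise or the scraper is moved over 20 mm or picked up (distance of any of bung, pin_vise, scraper from where it was at the start of the episode above 0.02 m).
It also fails if it takes over 45 s, if anything falls off the work surface, if the arm or the gripper's body presses on something with over 40 N, if the wrist force passes 120 N, or if a joint passes its speed limit or range.

### The arm

A 7-joint arm with a two-finger parallel gripper is mounted at the origin on the work surface. World frame = base frame: x ahead of the robot, y to its left, z up, the work surface at z = 0. Lengths are in mm, angles in rad, forces in N, time in s.
With the tool pointing down it reaches from about 425 to 875 mm from the base axis. Payload 8.4 kg.
Tool frame: the origin (TCP) lies between the finger pads; the fingertips stand 17 mm ahead of it and the grasp point (between the pads) lies 2 mm behind it; z points along the fingers, y is the direction in which the jaws open and shut (so a half turn about z gives the same grasp; the last joint's range is limited). The gripper opens to 85 mm and grips with 20 to 120 N. Pads are 22 mm wide; open, the fingers measure 114 mm over their backs; the gripper's body (76 mm by 85 mm) begins 54 mm behind the grasp point. The pads swing forward as they close: fully open they stand 13 mm farther back than shut.
Start: joints at [-1.29, 0.333, 0.04, 1.465, -0.013, 1.343, -0.059], TCP at [240.977, 603.651, 248.308] pointing down, gripper open.
Joint ranges: [-2.58, 2.58], [-0.38, 2.09], [-1.3, 1.39], [0.25, 2.4], [-1.5, 4.64], [0.08, 2.09], [-2.65, 2.65]. Speed limits (rad/s): [2.22, 2.22, 2.79, 2.79, 3.14, 3.14, 3.14].

### API

Orientations are given as a unit quaternion [w, x, y, z].
In Python, from plant import manip gives the robot as it stands.
- The arm moves only by the tool carry_out, never from a script. Its arguments are lists of equal length, an entry for each row: "offset": the shift along the tool's x, y, z in cm, a list of three; "roll": the turn about the tool's z in rad. A call has exactly 8 rows; each row is the pose to reach, as a shift and turn from the pose commanded when the call began, along the tool's axes at that moment; what a row does not reach only later rows make up. A row lasts 1/10 s, in which the tool goes at most 50 mm and 8.59 degrees, less where a joint would pass 70% of its speed; a pose out of reach is approached as far as the arm can. A call with a gripper value outside its range is refused whole. "grip" is the finger opening in cm, from 0 to 8.54, set as the call begins (left out, the last holds). The fingers move at their own pace and stop on an object; "force" is the grip in N (left out, the last holds). Time passes only in rows, so rows that repeat a pose let the fingers close, or fill a call up. It gives the time, the measured TCP pose, the force and the opening at its end, in the units of the state.
- manip.sense(): the state, without advancing time (a new reading comes with each control period).
- manip.get_image(name): name is "scene" or "top" or "wrist"; returns a dict with "image" (420x560x3 uint8, blue, green, red), "fx", "fy", "cx", "cy" (pixels), "rvec" (rotation vector, rad) and "tvec" (3), from world to camera coordinates, as OpenCV has them. Camera axes: x right, y down, z forward; pixel columns grow to the right and rows downward; lengths in mm; the calibration is good to about 2 mm. A picture is of the moment at which its call begins. There is no depth.
- manip.finish_job(): hands the job in, once; it reports no verdict.
The state is a dict: "t": time; "qpos": joint angles; "dq": joint speeds; "tau": joint torques, N m; "tcp_pos": TCP position; "orientation": TCP orientation; "contact_force": force on the tool from outside, world axes, zero at the start; "torque": the same for the moment, N m; "width": opening from 0.0 (shut) to 1.0 (fully open).
Only numpy, scipy, OpenCV 4.12 (cv2) and the standard library are available. Lean on these libraries where they do the work, as an engineer would, in place of code of your own. Each camera call takes 0.05 s, during which the arm holds its last target.

## Working session

There is one attempt and no reset: what is moved stays moved. The work goes in short steps, Python scripts to look and compute and a tool call to move; the robot and the scene stay as the last step left them, time stands still between calls to the robot, and variables do not carry over. Pictures are saved under pics/ and viewed, and the job is handed in when it is done.

Besides the shell and the picture viewer there is one more tool, called by a JSON object that holds its "method" and its "body". carry_out: Moves the arm, as the interface text tells. Its arguments: {"type":"object","properties":{"offset":{"type":"array","items":{"type":"array","items":{"type":"number"}}},"roll":{"type":"array","items":{"type":"number"}},"grip":{"type":"number"},"force":{"type":"number"}},"required":["offset","roll"]}

```bash
mkdir -p pics
python3 - <<'E'
from plant import manip
import cv2
s=manip.sense()
print({k:(v if not hasattr(v,'__len__') else [round(float(x),3) for x in v]) for k,v in s.items()})
for n in("scene","top"):
    d=manip.get_image(n); cv2.imwrite(f"pics/{n}0.png",d["image"]); print(n,d["fx"],d["cx"],d["cy"],d["rvec"],d["tvec"])
E
```

```text
{'t': 0.0, 'qpos': [-1.29, 0.334, 0.04, 1.466, -0.013, 1.343, -0.059], 'dq': [-0.002, 0.001, 0.0, -0.001, -0.001, 0.002, -0.001], 'tau': [-0.001, -65.854, 1.365, -40.558, 0.017, 0.012, -0.0], 'tcp_pos': [240.838, 603.251, 247.386], 'orientation': [-0.0, 0.189, 0.982, -0.001], 'contact_force': [-0.054, -0.432, -0.16], 'torque': [0.049, 0.045, -0.003], 'width': 1.0020475050786999}
scene 505.3030849973863 280.9902747452332 208.53435643375337 [ 0.79803935  2.6688985  -0.96349481] [ 542.71807468 -128.789613   1302.59364887]
top 462.8292040575435 279.65089464327326 211.86097881363872 [ 2.11650902 -2.14744821  0.17214664] [-115.22650413  574.62835831 1105.65592511]
```

View pics/scene0.png

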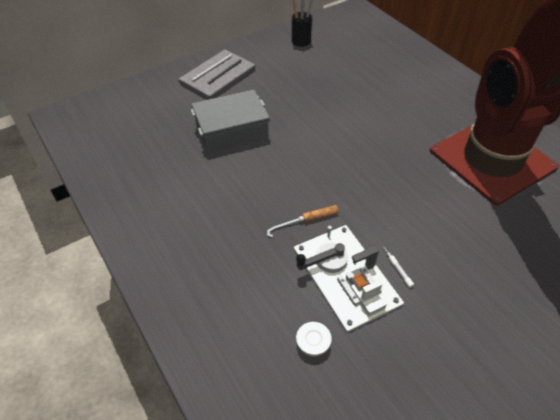

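View pics/top0.png

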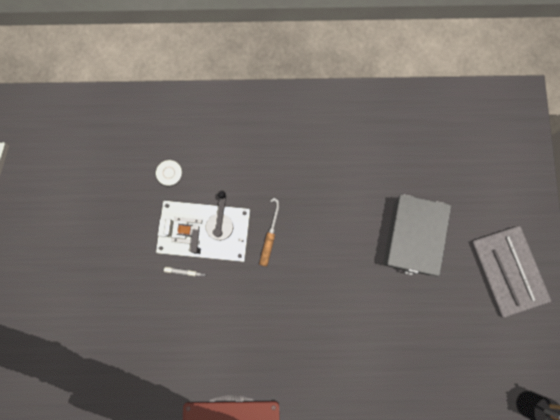

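```bash
cat > h.py <<'E'
import numpy as np, cv2
from plant import manip
def cam(n):
    d=manip.get_image(n); R=cv2.Rodrigues(np.array(d["rvec"],float))[0]; t=np.array(d["tvec"],float).ravel()
    K=np.array([[d["fx"],0,d["cx"]],[0,d["fy"],d["cy"]],[0,0,1]]); return d["image"],K,R,t
def ray(c,uv,z):
    _,K,R,t=c; o=-R.T@t; v=R.T@np.linalg.inv(K)@np.array([uv[0],uv[1],1.]); return o+v*(z-o[2])/v[2]
def proj(c,P):
    _,K,R,t=c; p=K@(R@np.array(P,float)+t); return p[:2]/p[2]
E
python3 - <<'E'
from h import *
for n,box in(("top",(140,185,265,285)),("scene",(260,190,430,370))):
    c=cam(n); im=c[0]; x0,y0,x1,y1=box
    cv2.imwrite(f"pics/{n}_crop.png",cv2.resize(im[y0:y1,x0:x1],None,fx=(6 if n=="top" else 3.3),fy=(6 if n=="top" else 3.3),interpolation=cv2.INTER_CUBIC)[:600,:800])
    m=(im.min(axis=2)>135).astype(np.uint8); mm=np.zeros_like(m); mm[y0:y1,x0:x1]=m[y0:y1,x0:x1]
    mm=cv2.morphologyEx(mm,cv2.MORPH_CLOSE,np.ones((3,3)))
    cs=sorted(cv2.findContours(mm,0,2)[0],key=cv2.contourArea)[-1]
    h=cv2.convexHull(cs); ap=cv2.approxPolyDP(h,5,True).reshape(-1,2); print(n,ap.tolist(),cv2.contourArea(h))
    for p in ap: print(ray(c,p,12).round(1))
E
```

```text
top [[163, 201], [248, 208], [244, 260], [156, 252]] 4781.5
[611.9 177.6  12. ]
[590.2 -42.1  12. ]
[456.9 -31.6  12. ]
[480.3 191.7  12. ]
scene [[329, 225], [348, 227], [403, 303], [345, 328], [294, 248]] 6117.0
[486.3 -49.2  12. ]
[453.7 -20.9  12. ]
[480.8 193.2  12. ]
[612.7 172.3  12. ]
[588.7 -40.1  12. ]
```

View pics/top_crop.png

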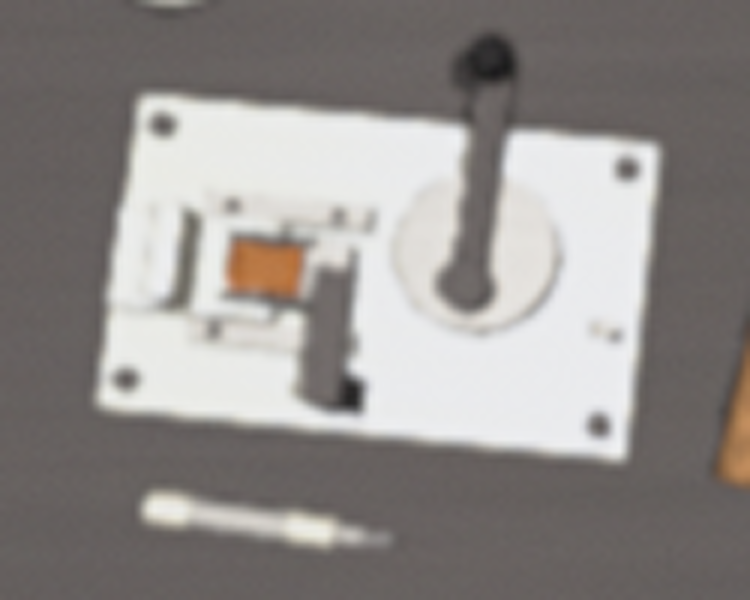

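View pics/scene_crop.png

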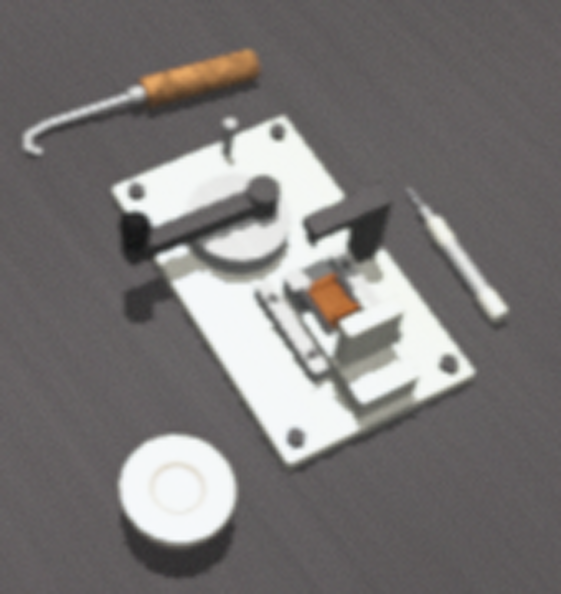

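```bash
cat >> h.py <<'E'
def J2W(th,T,p):
    c,s=np.cos(th),np.sin(th); return np.array([c*p[0]-s*p[1]+T[0], s*p[0]+c*p[1]+T[1], p[2]])
E
python3 - <<'E'
from h import *
from scipy.optimize import least_squares
ct,cs=cam("top"),cam("scene")
J=[(-110,73,12),(115,73,12),(115,-62,12),(-110,-62,12)]
def pt(x,y): return (x/6+140-.42,y/6+185-.42)
def ps(x,y): return (x/3.3+260-.35,y/3.3+190-.35)
top=[pt(140,95),pt(660,145),pt(628,460),pt(98,405)]
sc=[ps(292,465),ps(112,188),ps(285,115),ps(475,373)]
obs=[(ct,j,u) for j,u in zip(J,top)]+[(cs,j,u) for j,u in zip(J,sc)]
def f(x,o): return np.concatenate([proj(c,J2W(x[0],x[1:],j))-u for c,j,u in o])
for o in(obs[:4],obs[4:],obs):
    r=least_squares(f,[-1.67,530,80],args=(o,)); print(r.x.round(4),r.fun.round(2))
x=r.x
# hub, lever knob
H=J2W(x[0],x[1:],(45,0,52)); print("hub",H,[((proj(ct,H)-[140-.42,185-.42])*6).round(),((proj(cs,H)-[260-.35,190-.35])*3.3).round()])
for a in(1.3,1.5,1.6,1.7,1.8,1.9,2.1):
    k=J2W(x[0],x[1:],(45+92*np.cos(a),92*np.sin(a),76)); print(a,k.round(),((proj(ct,k)-[140-.42,185-.42])*6).round(),((proj(cs,k)-[260-.35,190-.35])*3.3).round())
for tr in (0,):
  for y in(-20,20):
    k=J2W(x[0],x[1:],(-81+tr,y,74)); print("lug",k.round(),((proj(ct,k)-[140-.42,185-.42])*6).round(),((proj(cs,k)-[260-.35,190-.35])*3.3).round())
E
```

```text
[ -1.6827 528.6871  75.9495] [ 0.3  -0.04  0.14 -0.09 -0.32 -0.18 -0.1   0.31]
[ -1.6799 527.4389  78.1366] [-0.54  0.11 -0.16 -0.13 -0.19 -0.06  0.89 -0.05]
[ -1.6809 527.9101  77.2391] [-0.27  0.34 -0.41  0.13 -0.78  0.05 -0.59  0.71 -1.09 -0.13 -0.54 -0.35
 -0.54 -0.23  0.38 -0.22]
hub [522.96758099  32.51130552  52.        ] [array([462., 287.]), array([264., 188.])]
1.3 [608.  -2.  76.] [540.  71.] [124. 190.]
1.5 [613.  16.  76.] [497.  59.] [133. 213.]
1.6 [615.  25.  76.] [474.  57.] [140. 224.]
1.7 [615.  34.  76.] [452.  56.] [149. 235.]
1.8 [614.  43.  76.] [429.  58.] [158. 245.]
1.9 [613.  53.  76.] [407.  62.] [169. 255.]
2.1 [607.  70.  76.] [364.  77.] [194. 271.]
lug [517. 160.  74.] [139. 300.] [408. 310.]
lug [557. 156.  74.] [152. 203.] [351. 337.]
```

```bash
cat >> h.py <<'E'
from scipy.spatial.transform import Rotation as Ro
TH,T=-1.681,(527.9,77.2); HUB=J2W(TH,T,(45,0,52))
def state():
    s=manip.sense(); w,x,y,z=s["orientation"]; R=Ro.from_quat([x,y,z,w]).as_matrix()
    p=np.array(s["tcp_pos"],float)
    print("t",round(s["t"],2),"tcp",p.round(1),"yang",round(np.arctan2(R[1,1],R[0,1]),3),"zax",R[:,2].round(3),"F",np.round(s["contact_force"],1),"w",round(s["width"],2),"q7",np.round(s["qpos"],2)); return p,R,s
def off(P,yang=None,p=None,R=None):
    d=R.T@(np.array(P)-p)/10; cur=np.arctan2(R[1,1],R[0,1]); r=0 if yang is None else -((yang-cur+np.pi)%(2*np.pi)-np.pi)
    print("target",np.round(P,1),"offset cm",d.round(2),"roll",round(r,3))
def levpose(a,gap,z,r=70):  # TCP for closed fingers behind lever at cam angle a; finger half 14.5+7
    d=TH+a; u=np.array([np.cos(d),np.sin(d)]); n=np.array([-u[1],u[0]])
    q=HUB[:2]+r*u+(21.5+gap)*n; return np.array([q[0],q[1],z]), d+np.pi/2
E
python3 - <<'E'
from h import *
p,R,s=state()
P,y=levpose(1.53,25,150); off(P,y,p,R)
for n,uv in(("top",(169,172)),): print("bung",ray(cam(n),uv,32))
E
```

```text
t 0.3 tcp [240.9 603.5 248. ] yang 1.191 zax [-0.    -0.001 -1.   ] F [-0.1  0.6 -0.4] w 1.0 q7 [-1.29  0.33  0.04  1.47 -0.01  1.34 -0.06]
target [599.1  67.9 150. ] offset cm [-53.13 -36.46   9.82] roll -0.229
bung [683.54248632 159.08390564  32.        ]
```

{"method": "carry_out", "body": {"offset": [[-4,-2.7,0],[-8,-5.5,0],[-12,-8.2,0],[-16,-11,0],[-20,-13.7,0],[-24,-16.5,0],[-28,-19.2,0],[-32,-22,0]], "roll": [-0.03,-0.06,-0.09,-0.12,-0.15,-0.18,-0.2,-0.23], "grip": 0, "force": 40}}

```text
t: 1.15
tcp_pos: [457.4, 279.0, 248.6]
orientation: [0.0, 0.074, 0.997, 0.0]
contact_force: [1.0, 0.2, 0.4]
width: -0.004
```

Run:
```python
from h import *
p,R,s=state()
P,y=levpose(1.53,25,150); off(P,y,p,R)
```

```text
t 1.15 tcp [457.4 279.  248.6] yang 1.422 zax [ 0.     0.001 -1.   ] F [1.  0.2 0.4] w -0.0 q7 [-0.87  0.1   0.25  1.75 -0.03  1.29  0.82]
target [599.1  67.9 150. ] offset cm [-17.14 -18.78   9.86] roll 0.002
```

{"method": "carry_out", "body": {"offset": [[-3,-3.4,0],[-6,-6.8,1],[-9,-10.2,3],[-12,-13.6,5],[-15,-16.6,7],[-17.1,-18.8,9.8],[-17.1,-18.8,9.8],[-17.1,-18.8,9.8]], "roll": [0,0,0,0,0,0,0,0]}}

```text
t: 1.95
tcp_pos: [597.4, 68.6, 149.6]
orientation: [-0.001, 0.076, 0.997, -0.0]
contact_force: [-0.3, 0.4, 0.6]
width: 0.001
```

Run:
```python
from h import *
p,R,s=state()
P,y=levpose(1.53,25,50); off(P,y,p,R)
for n in("scene","wrist"):
    im=cam(n)[0]; 
    if n=="scene": im=cv2.resize(im[190:370,260:430],None,fx=3.3,fy=3.3,interpolation=cv2.INTER_CUBIC)
    cv2.imwrite(f"pics/{n}_1.png",im)
```

```text
t 1.95 tcp [597.4  68.6 149.6] yang 1.419 zax [-0.002 -0.001 -1.   ] F [-0.3  0.4  0.6] w 0.0 q7 [-0.54  0.32  0.43  1.73 -0.15  1.13  1.35]
target [599.1  67.9  50. ] offset cm [-0.2  -0.03  9.96] roll -0.0
```

View pics/scene_1.png

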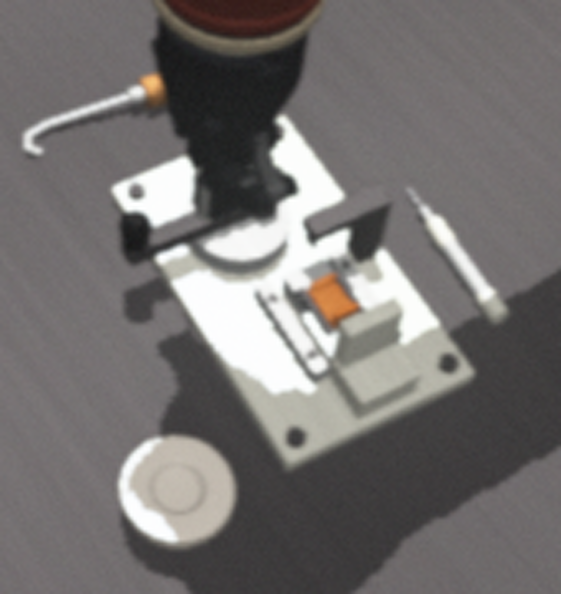

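View pics/wrist_1.png

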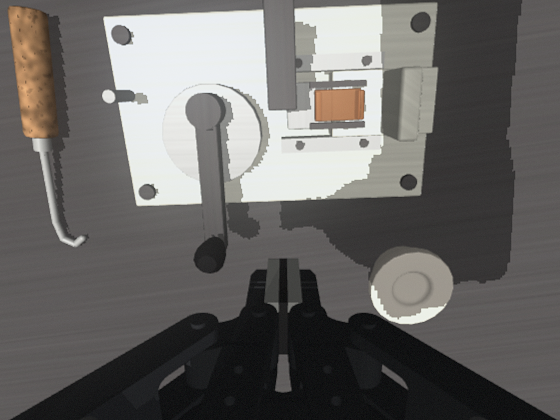

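Run:
```python
from h import *
c=cam("wrist")
print("hub",ray(c,(205,108),52),HUB); k=ray(c,(209,258),76); print("knob",k)
for u,v,J in((110,17,(115,-62,12)),(137,205,(115,73,12)),(421,195,(-110,73,12)),(437,3,(-110,-62,12))): print(ray(c,(u,v),12).round(1),J2W(TH,T,J).round(1))
h=ray(c,(205,108),52); print("ang",np.arctan2(k[1]-HUB[1],k[0]-HUB[0])-TH, np.arctan2(k[1]-h[1],k[0]-h[0])-TH)
print("lug top rear",[ray(c,uv,74).round(1) for uv in((437,67),(432,131))],J2W(TH,T,(-81,-20,74)).round(1),J2W(TH,T,(-81,20,74)).round(1))
p,R,s=state()
P,y=levpose(1.53,20,50,66); off(P,y,p,R)
P,y=levpose(1.53,5,50,66); off(P,y,p,R)
```

```text
hub [522.24013893  33.42620553  52.        ] [522.95086666  32.47298267  52.        ]
knob [611.12915799  21.41956235  76.        ]
[455.9 -25.4  12. ] [453.6 -30.3  12. ]
[587. -44.  12.] [587.8 -45.1  12. ]
[612.  177.4  12. ] [612.6 178.5  12. ]
[479.9 191.5  12. ] [478.4 193.4  12. ]
ang 1.5562973735726444 1.5467380689750039
lug top rear [array([519.6, 165.3,  74. ]), array([553.2, 162.1,  74. ])] [516.9 159.9  74. ] [556.7 155.5  74. ]
t 2.1 tcp [597.7  70.8 151.3] yang 1.423 zax [ 0.001  0.001 -1.   ] F [-0.  -0.3  0.5] w 0.0 q7 [-0.54  0.32  0.43  1.73 -0.15  1.13  1.35]
target [594.4  63.6  50. ] offset cm [ 0.23 -0.78 10.12] roll 0.003
target [592.2  48.7  50. ] offset cm [ 0.23 -2.28 10.12] roll 0.003
```

{"method": "carry_out", "body": {"offset": [[0.1,0,3],[0.2,0,6],[0.2,0,8.5],[0.2,0,10.1],[0.2,0,10.1],[0.2,-0.4,10.1],[0.2,-0.8,10.1],[0.2,-0.8,10.1]], "roll": [0,0,0,0,0,0,0,0]}}

```text
t: 2.9
tcp_pos: [595.3, 60.7, 50.7]
orientation: [0.001, 0.075, 0.997, 0.0]
contact_force: [-0.4, 0.5, 0.7]
width: -0.0
```

Run:
```python
from h import *
p,R,s=state()
c=cam("wrist"); cv2.imwrite("pics/wrist_2.png",c[0])
c=cam("scene"); cv2.imwrite("pics/scene_2.png",cv2.resize(c[0][190:370,260:430],None,fx=3.3,fy=3.3,interpolation=cv2.INTER_CUBIC))
for a in (1.55,1.3,1.05,.8,.6,.4,.2,0.05,0):
    P,y=levpose(a,0,50,66); print(a);off(P,y,p,R)
```

```text
t 2.9 tcp [595.3  60.7  50.7] yang 1.42 zax [ 0.002  0.    -1.   ] F [-0.4  0.5  0.7] w -0.0 q7 [-0.5   0.43  0.4   1.82 -0.2   0.94  1.41]
1.55
target [591.2  45.2  50. ] offset cm [ 0.17 -1.6   0.07] roll -0.02
1.3
target [592.2  27.9  50. ] offset cm [-0.19 -3.29  0.07] roll 0.23
1.05
target [588.9  10.9  50. ] offset cm [-0.12 -5.02  0.07] roll 0.48
0.8
target [581.5  -4.8  50. ] offset cm [ 0.37 -6.68  0.07] roll 0.73
0.6
target [573.  -15.7  50. ] offset cm [ 1.05 -7.88  0.07] roll 0.93
0.4
target [562.4 -24.6  50. ] offset cm [ 1.96 -8.93  0.06] roll 1.13
0.2
target [550.3 -31.3  50. ] offset cm [ 3.06 -9.77  0.06] roll 1.33
0.05
target [540.4 -34.7  50. ] offset cm [  3.98 -10.26   0.06] roll 1.48
0
target [537.1 -35.5  50. ] offset cm [  4.31 -10.38   0.06] roll 1.53
```

View pics/wrist_2.png

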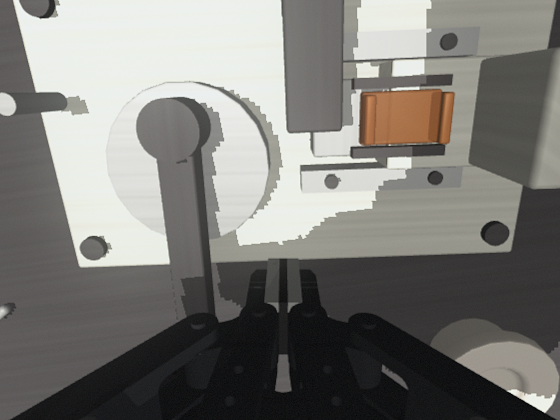

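View pics/scene_2.png

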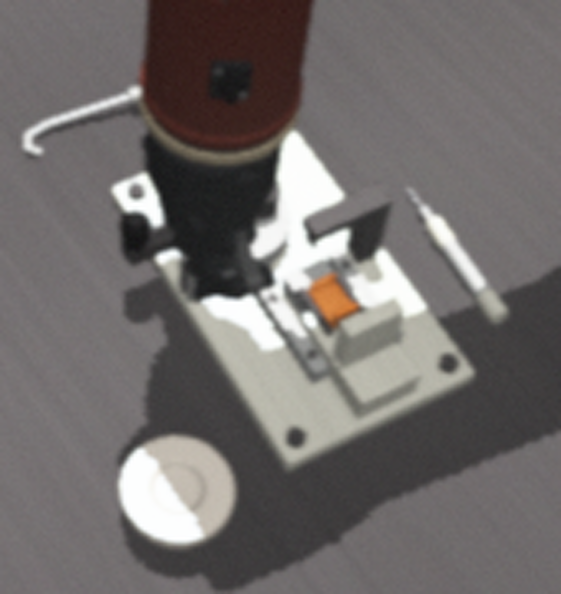

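{"method": "carry_out", "body": {"offset": [[0.2,-0.8,0],[0.2,-1.5,0],[0.1,-2,0],[0,-2.5,0],[-0.1,-2.9,0],[-0.2,-3.3,0],[-0.2,-3.3,0],[-0.2,-3.3,0]], "roll": [0,0,0.05,0.1,0.15,0.2,0.23,0.23]}}

```text
t: 3.8
tcp_pos: [591.3, 28.7, 49.3]
orientation: [-0.0, 0.189, 0.982, 0.0]
contact_force: [-1.6, 2.6, 0.4]
width: 0.001
```

Run:
```python
from h import *
p,R,s=state()
c=cam("wrist"); cv2.imwrite("pics/wrist_3.png",c[0])
for a in (1.3,1.05,.8,.6,.4,.2,0.05,0):
    P,y=levpose(a,0,50,66); print(a);off(P,y,p,R)
```

```text
t 3.8 tcp [591.3  28.7  49.3] yang 1.191 zax [-0.  0. -1.] F [-1.6  2.6  0.4] w 0.0 q7 [-0.5   0.43  0.46  1.83 -0.23  0.93  1.25]
1.3
target [592.2  27.9  50. ] offset cm [-0.11 -0.04 -0.07] roll 0.001
1.05
target [588.9  10.9  50. ] offset cm [-0.44 -1.74 -0.07] roll 0.251
0.8
target [581.5  -4.8  50. ] offset cm [-0.33 -3.47 -0.07] roll 0.501
0.6
target [573.  -15.7  50. ] offset cm [ 0.06 -4.8  -0.07] roll 0.701
0.4
target [562.4 -24.6  50. ] offset cm [ 0.71 -6.02 -0.07] roll 0.901
0.2
target [550.3 -31.3  50. ] offset cm [ 1.58 -7.1  -0.07] roll 1.101
0.05
target [540.4 -34.7  50. ] offset cm [ 2.37 -7.78 -0.07] roll 1.251
0
target [537.1 -35.5  50. ] offset cm [ 2.66 -7.97 -0.07] roll 1.301
```

View pics/wrist_3.png

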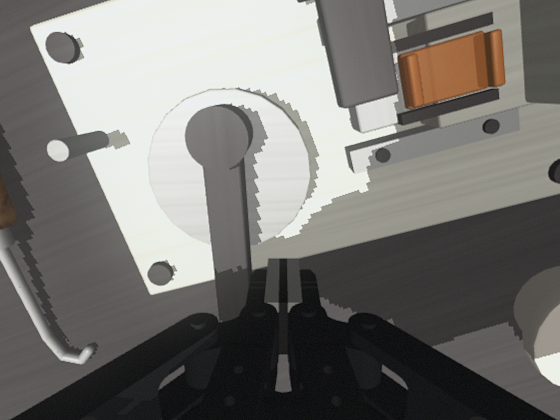

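{"method": "carry_out", "body": {"offset": [[-0.25,-0.65,0],[-0.4,-1.3,0],[-0.45,-1.9,0],[-0.4,-2.6,0],[-0.35,-3.3,0],[-0.2,-4.0,0],[0.0,-4.7,0],[0.1,-4.8,0]], "roll": [0.09,0.18,0.27,0.37,0.47,0.58,0.68,0.7]}}

```text
t: 4.65
tcp_pos: [573.1, -15.8, 49.5]
orientation: [0.001, 0.515, 0.857, 0.0]
contact_force: [4.1, 1.3, -2.7]
width: -0.002
```

Run:
```python
from h import *
p,R,s=state()
c=cam("wrist"); cv2.imwrite("pics/wrist_4.png",c[0])
for a in (.6,.4,.2,.1,0.05,0,-.05):
    P,y=levpose(a,0,50,66); print(a);off(P,y,p,R)
```

```text
t 4.65 tcp [573.1 -15.8  49.5] yang 0.489 zax [ 0.001 -0.    -1.   ] F [ 4.1  1.3 -2.7] w -0.0 q7 [-0.57  0.42  0.63  1.89 -0.3   0.93  0.69]
0.6
target [573.  -15.7  50. ] offset cm [ 0.02 -0.01 -0.05] roll -0.0
0.4
target [562.4 -24.6  50. ] offset cm [-0.28 -1.36 -0.05] roll 0.2
0.2
target [550.3 -31.3  50. ] offset cm [-0.3  -2.75 -0.05] roll 0.4
0.1
target [543.8 -33.7  50. ] offset cm [-0.21 -3.43 -0.05] roll 0.5
0.05
target [540.4 -34.7  50. ] offset cm [-0.13 -3.77 -0.05] roll 0.55
0
target [537.1 -35.5  50. ] offset cm [-0.05 -4.11 -0.05] roll 0.6
-0.05
target [533.6 -36.1  50. ] offset cm [ 0.06 -4.44 -0.05] roll 0.65
```

View pics/wrist_4.png

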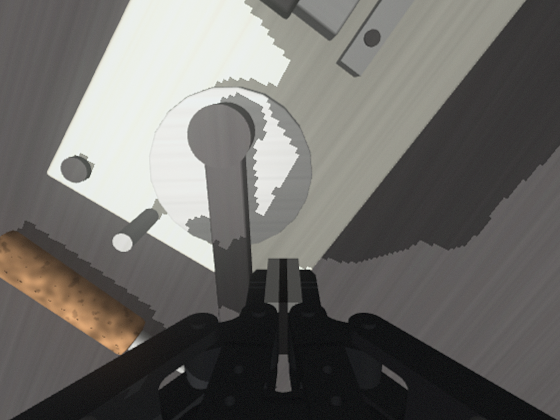

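{"method": "carry_out", "body": {"offset": [[-0.15,-0.7,0],[-0.3,-1.4,0],[-0.3,-2.1,0],[-0.3,-2.75,0],[-0.2,-3.3,0],[-0.1,-3.7,0],[-0.1,-3.9,0],[-0.1,-3.9,0]], "roll": [0.1,0.2,0.3,0.4,0.48,0.54,0.57,0.57]}}

```text
t: 5.5
tcp_pos: [539.3, -35.1, 49.6]
orientation: [0.001, 0.734, 0.679, 0.0]
contact_force: [2.9, -1.2, -0.6]
width: -0.0
```

Run:
```python
from h import *
p,R,s=state()
c=cam("wrist"); cv2.imwrite("pics/wrist_5.png",c[0])
for a in (0.05,0,-.05):
    P,y=levpose(a,0,50,66); print(a);off(P,y,p,R)
```

```text
t 5.5 tcp [539.3 -35.1  49.6] yang -0.077 zax [ 0.001 -0.001 -1.   ] F [ 2.9 -1.2 -0.6] w -0.0 q7 [-0.67  0.39  0.77  1.97 -0.34  0.91  0.2 ]
0.05
target [540.4 -34.7  50. ] offset cm [ 0.05  0.11 -0.04] roll -0.017
0
target [537.1 -35.5  50. ] offset cm [-0.05 -0.22 -0.04] roll 0.033
-0.05
target [533.6 -36.1  50. ] offset cm [-0.14 -0.56 -0.04] roll 0.083
```

View pics/wrist_5.png

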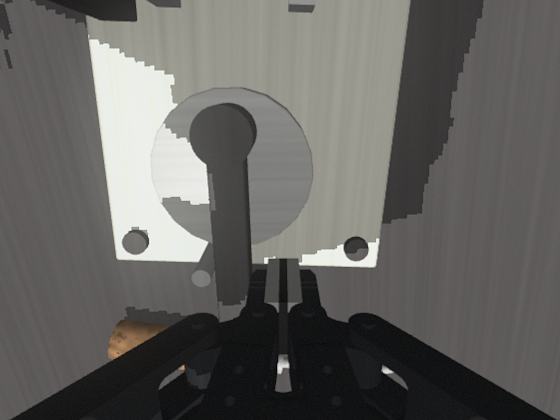

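{"method": "carry_out", "body": {"offset": [[0,-0.1,0],[0,-0.2,0],[0,-0.3,0],[0,-0.4,0],[0,-0.5,0],[0,-0.6,0],[0,-0.6,0],[0,-0.6,0]], "roll": [0,0.01,0.02,0.03,0.03,0.03,0.03,0.03]}}

```text
t: 6.35
tcp_pos: [535.8, -35.5, 50.0]
orientation: [0.003, 0.744, 0.668, 0.001]
contact_force: [14.6, -5.1, -11.0]
width: 0.002
```

Run:
```python
from h import *
p,R,s=state()
c=cam("wrist"); cv2.imwrite("pics/wrist_6.png",c[0])
```

```text
t 6.35 tcp [535.8 -35.5  50. ] yang -0.108 zax [ 0.006 -0.002 -1.   ] F [ 14.6  -5.1 -11. ] w 0.0 q7 [-0.68  0.38  0.78  1.98 -0.34  0.9   0.17]
```

View pics/wrist_6.png

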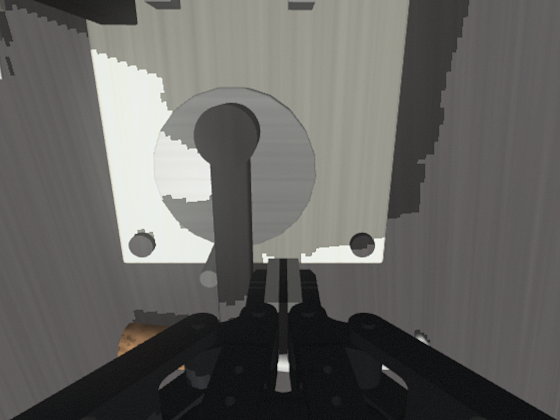

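{"method": "carry_out", "body": {"offset": [[0,0.5,0],[0,1.5,0],[0,2.5,0],[0,2.5,-2],[0,2.5,-5],[0,2.5,-8],[0,2.5,-9],[0,2.5,-9]], "roll": [0,0,0,0,0,0,0,0]}}

```text
t: 7.2
tcp_pos: [558.8, -36.9, 140.5]
orientation: [0.0, 0.744, 0.668, 0.001]
contact_force: [-0.1, -0.1, -0.5]
width: -0.001
```

Run:
```python
from h import *
p,R,s=state()
c=cam("wrist"); cv2.imwrite("pics/wrist_7.png",c[0])
c=cam("top"); cv2.imwrite("pics/top_7.png",cv2.resize(c[0][185:285,140:265],None,fx=6,fy=6,interpolation=cv2.INTER_CUBIC))
P=J2W(TH,T,(-140,0,140)); off(P,TH+np.pi/2,p,R)
P=J2W(TH,T,(-120,0,64)); off(P,TH+np.pi/2,p,R)
```

```text
t 7.2 tcp [558.8 -36.9 140.5] yang -0.109 zax [ 0.002  0.001 -1.   ] F [-0.1 -0.1 -0.5] w -0.0 q7 [-0.72  0.3   0.84  1.85 -0.25  1.09  0.1 ]
target [543.3 216.4 140. ] offset cm [25.01 -4.28  0.06] roll 0.002
target [541.1 196.5  64. ] offset cm [23.   -4.3   7.66] roll 0.002
```

View pics/wrist_7.png

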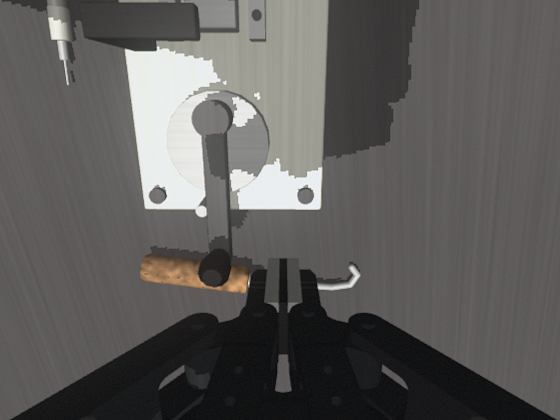

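{"method": "carry_out", "body": {"offset": [[3.5,-0.6,0],[7.5,-1.3,0],[11.5,-2,0],[15.5,-2.7,0],[19.5,-3.4,0],[23,-4,0],[25,-4.3,0],[25,-4.3,0]], "roll": [0,0,0,0,0,0,0,0]}}

```text
t: 8.1
tcp_pos: [541.0, 219.3, 137.8]
orientation: [-0.0, 0.743, 0.669, -0.001]
contact_force: [0.5, -0.2, -0.2]
width: -0.002
```

Run:
```python
from h import *
p,R,s=state()
c=cam("wrist"); cv2.imwrite("pics/wrist_8.png",c[0])
c=cam("top"); cv2.imwrite("pics/top_8.png",cv2.resize(c[0][185:285,140:265],None,fx=6,fy=6,interpolation=cv2.INTER_CUBIC))
P=J2W(TH,T,(-125,0,64)); off(P,TH+np.pi/2,p,R)
```

```text
t 8.1 tcp [541.  219.3 137.8] yang -0.104 zax [-0.002 -0.001 -1.   ] F [ 0.5 -0.2 -0.2] w -0.0 q7 [-1.06  0.34  0.73  1.79 -0.26  1.1  -0.35]
target [541.6 201.4  64. ] offset cm [-1.76  0.26  7.38] roll 0.006
```

View pics/wrist_8.png

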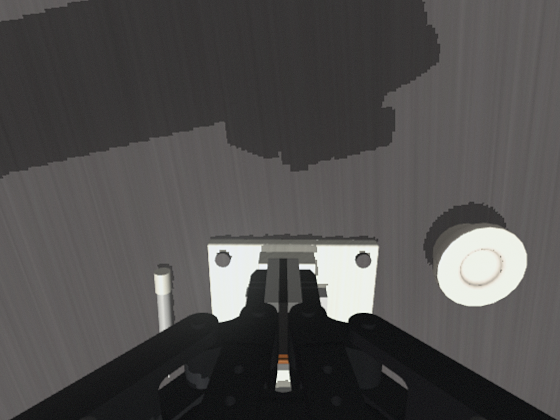

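View pics/top_8.png

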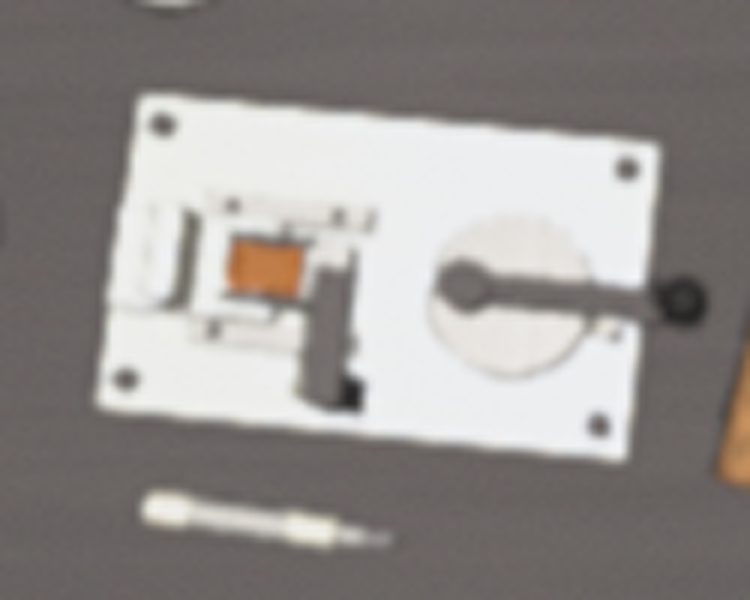

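{"method": "carry_out", "body": {"offset": [[-0.5,0.1,2],[-1,0.2,4.5],[-1.8,0.3,7],[-1.8,0.3,7.4],[-2.4,0.3,7.4],[-3,0.3,7.4],[-3.6,0.3,7.4],[-3.6,0.3,7.4]], "roll": [0,0,0,0,0,0,0,0]}}

```text
t: 9.0
tcp_pos: [541.8, 179.0, 66.3]
orientation: [0.0, 0.745, 0.667, 0.001]
contact_force: [0.4, 0.1, -0.3]
width: -0.001
```

Run:
```python
from h import *
p,R,s=state()
c=cam("scene"); cv2.imwrite("pics/scene_9.png",cv2.resize(c[0][190:370,260:430],None,fx=3.3,fy=3.3,interpolation=cv2.INTER_CUBIC))
for x in(-92,-59,-58): off(J2W(TH,T,(x,0,64)),TH+np.pi/2,p,R)
ct=cam("top")
for a in(-.1,0,.1,.2): print(a,((proj(ct,J2W(TH,T,(45+92*np.cos(a),92*np.sin(a),76)))-[140-.42,185-.42])*6).round())
```

```text
t 9.0 tcp [541.8 179.   66.3] yang -0.11 zax [ 0.001  0.001 -1.   ] F [ 0.4  0.1 -0.3] w -0.0 q7 [-0.98  0.41  0.71  1.89 -0.32  0.96 -0.24]
target [538.  168.6  64. ] offset cm [-1.07 -0.26  0.23] roll -0.0
target [534.4 135.8  64. ] offset cm [-4.37 -0.26  0.23] roll -0.0
target [534.3 134.8  64. ] offset cm [-4.47 -0.26  0.23] roll -0.0
-0.1 [678. 324.]
0 [681. 302.]
0.1 [683. 279.]
0.2 [682. 256.]
```

View pics/scene_9.png

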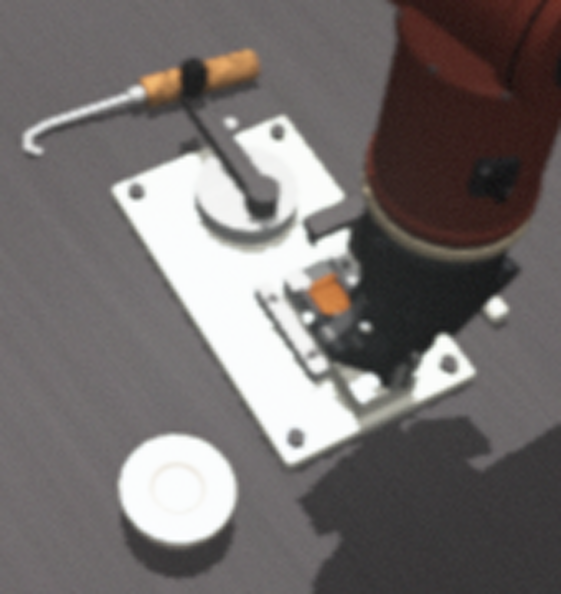

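{"method": "carry_out", "body": {"offset": [[-0.5,-0.1,0.1],[-1,-0.2,0.2],[-1.5,-0.2,0.2],[-2,-0.2,0.2],[-2.5,-0.2,0.2],[-3,-0.2,0.2],[-3.5,-0.2,0.2],[-3.9,-0.2,0.2]], "roll": [0,0,0,0,0,0,0,0]}}

```text
t: 9.9
tcp_pos: [534.8, 141.1, 63.3]
orientation: [-0.0, 0.745, 0.667, -0.0]
contact_force: [-1.9, 2.1, -1.1]
width: -0.004
```

Run:
```python
from h import *
p,R,s=state()
for x in(-59,-58): off(J2W(TH,T,(x,0,64)),TH+np.pi/2,p,R)
```

```text
t 9.9 tcp [534.8 141.1  63.3] yang -0.109 zax [-0.  0. -1.] F [-1.9  2.1 -1.1] w -0.0 q7 [-0.94  0.38  0.72  1.93 -0.31  0.94 -0.18]
target [534.4 135.8  64. ] offset cm [-0.53  0.02 -0.07] roll 0.001
target [534.3 134.8  64. ] offset cm [-0.63  0.02 -0.07] roll 0.001
```

{"method": "carry_out", "body": {"offset": [[-0.1,0,0],[-0.2,0,0],[-0.3,0,0],[-0.4,0,0],[-0.4,0,0],[-0.5,0,0],[-0.5,0,0],[-0.5,0,0]], "roll": [0,0,0,0,0,0,0,0]}}

```text
t: 10.7
tcp_pos: [534.6, 136.4, 63.4]
orientation: [0.0, 0.745, 0.667, 0.0]
contact_force: [-1.3, 1.4, 0.6]
width: 0.0
```

Run:
```python
from h import *
p,R,s=state()
c=cam("scene"); cv2.imwrite("pics/scene_10.png",cv2.resize(c[0][190:370,260:430],None,fx=3.3,fy=3.3,interpolation=cv2.INTER_CUBIC))
c=cam("wrist"); cv2.imwrite("pics/wrist_10.png",c[0])
```

```text
t 10.7 tcp [534.6 136.4  63.4] yang -0.109 zax [ 0. -0. -1.] F [-1.3  1.4  0.6] w 0.0 q7 [-0.94  0.38  0.73  1.93 -0.31  0.94 -0.17]
```

View pics/scene_10.png

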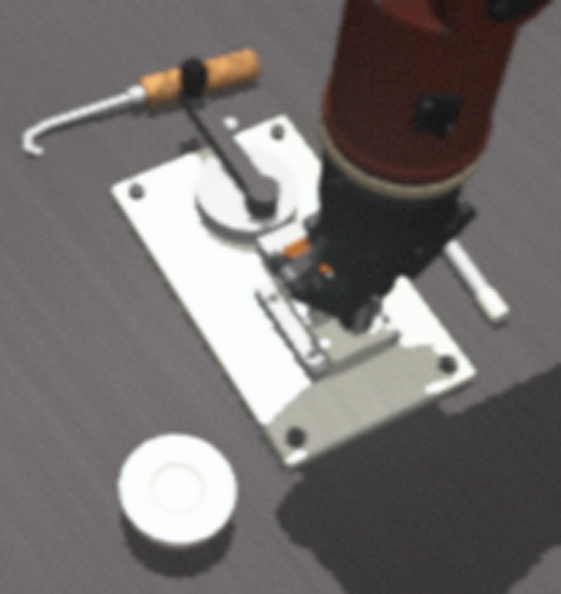

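View pics/wrist_10.png

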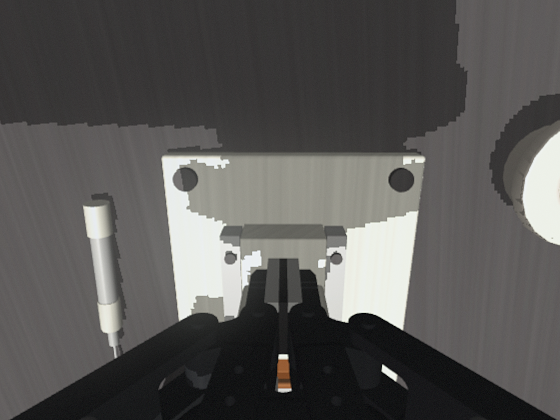

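{"method": "carry_out", "body": {"offset": [[-0.05,0,0],[-0.1,0,0],[-0.15,0,0],[-0.2,0,0],[-0.2,0,0],[-0.2,0,0],[-0.2,0,0],[-0.2,0,0]], "roll": [0,0,0,0,0,0,0,0]}}

```text
t: 11.6
tcp_pos: [534.3, 134.7, 63.4]
orientation: [0.0, 0.745, 0.668, 0.0]
contact_force: [-0.2, 2.8, 0.5]
width: 0.001
```

{"method": "carry_out", "body": {"offset": [[-0.05,0,0],[-0.1,0,0],[-0.15,0,0],[-0.2,0,0],[-0.2,0,0],[-0.2,0,0],[-0.2,0,0],[-0.2,0,0]], "roll": [0,0,0,0,0,0,0,0]}}

```text
t: 12.4
tcp_pos: [534.3, 134.5, 63.4]
orientation: [-0.0, 0.744, 0.668, 0.001]
contact_force: [2.1, 9.4, -1.6]
width: -0.002
```

Run:
```python
from h import *
p,R,s=state()
c=cam("wrist"); cv2.imwrite("pics/wrist_11.png",c[0])
```

```text
t 12.4 tcp [534.3 134.5  63.4] yang -0.108 zax [ 0.001  0.002 -1.   ] F [ 2.1  9.4 -1.6] w -0.0 q7 [-0.94  0.38  0.73  1.94 -0.31  0.94 -0.17]
```

View pics/wrist_11.png

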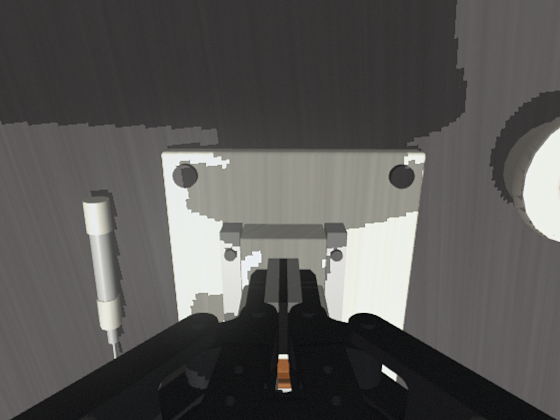

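{"method": "carry_out", "body": {"offset": [[0.5,0,0],[1.5,0,0],[2,0,-0.5],[2.2,0,-3],[2.5,0,-6.5],[3,0,-10],[7,0,-12],[11,0,-12]], "roll": [0,0,0,0,0,0,0,0]}}

```text
t: 13.25
tcp_pos: [548.1, 242.7, 187.6]
orientation: [0.0, 0.745, 0.667, 0.003]
contact_force: [0.1, 0.3, -0.2]
width: 0.002
```

{"method": "carry_out", "body": {"offset": [[4,0,0],[8,0,0],[10,0,0],[10,0,0],[10,0,0],[10,0,0],[10,0,0],[10,0,0]], "roll": [0,0,0,0,0,0,0,0]}}

```text
t: 14.05
tcp_pos: [557.1, 340.4, 183.6]
orientation: [-0.0, 0.745, 0.667, 0.0]
contact_force: [0.3, -0.1, 0.9]
width: 0.002
```

Run:
```python
from h import *
p,R,s=state()
c=cam("scene"); cv2.imwrite("pics/scene_12.png",cv2.resize(c[0][190:370,260:430],None,fx=3.3,fy=3.3,interpolation=cv2.INTER_CUBIC))
c=cam("top"); cv2.imwrite("pics/top_12.png",cv2.resize(c[0][185:285,140:265],None,fx=6,fy=6,interpolation=cv2.INTER_CUBIC))
print([((proj(c,J2W(TH,T,(-81+33,y,74)))-[140-.42,185-.42])*6).round() for y in(-20,20)])
```

```text
t 14.05 tcp [557.1 340.4 183.6] yang -0.11 zax [ 0.  0. -1.] F [ 0.3 -0.1  0.9] w 0.0 q7 [-1.13  0.44  0.69  1.57 -0.29  1.24 -0.5 ]
[array([220., 308.]), array([233., 210.])]
```

View pics/scene_12.png

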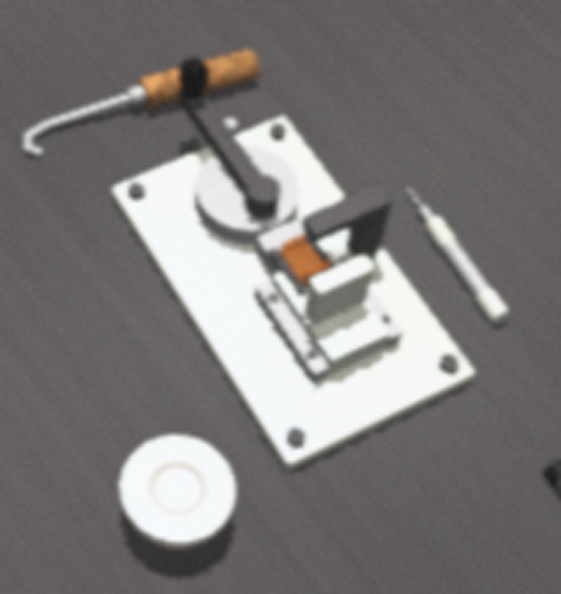

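View pics/top_12.png

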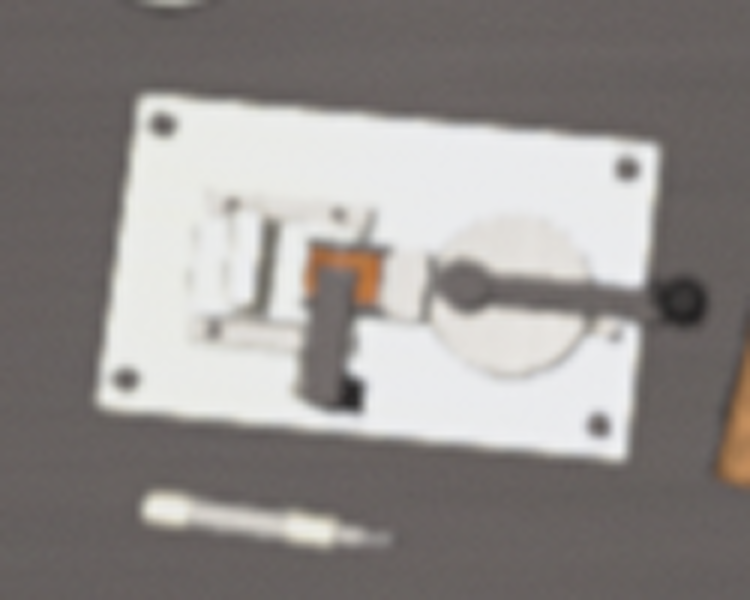

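```bash
python3 -c "
from plant import manip
print(manip.finish_job())"
```

```text
the job is handed in; nothing more can be done
None
```

I pushed the cam lever round to its stop with the closed fingertips, then pushed the slide home by its lug. After that I moved the arm clear and handed the job in at about 14 s of the 45 s allowed; no verdict was reported.

- **Cam lever:** the force rose from 3 N to about 15 N when the lever met its stop. In the top view the knob lies within about 2 px (enlarged picture) of where it should be at 0 rad. It did not move while I pushed the slide.
- **Slide:** the force rose from about 3 N to 9 N and the tool stopped advancing. The slide's rear face is level with the rail ends. The amber clip moved about 32 mm in the top view, give or take a millimetre or two.
- **Bystanders:** the pin vise and scraper show no visible movement in the last pictures, and neither does the bung. I judged this by eye and did not measure it. At hand-in the robot touched nothing, with force readings at noise level.

One check disagreed: an early wrist-camera estimate of the lug's rear edge was about 6 mm off. I put that down to picking the wrong edge and went by contact force instead.

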